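# Feel along the stitch weld on the sprung bed

## Task

Check the stitch weld on the bent bar by feel: with the fingertips, trace along it with a light touch from the end marked by the yellow magnet to the other end, touching all four stitches in turn. Press so gently that the sprung bed never goes down to its stop; do not lift or shove the workpiece, and leave the magnets and everything else where they are. Finish while holding the fingertips lightly on the last stitch, to show the welder where to take over.

Things in the scene. Friction and masses are not known exactly. Their poses are not given: they have to be found in the camera images.
- weldment: loose steel workpiece, 1.25 kg give or take a tenth: dark grey plate 110 x 290 x 4 mm (its own x and y) with a rusty brown bent flat bar (35 x 5 mm) lying on it like a wide V, welded along the outer edge of the V. It lies free on the blue sprung bed, its underside (origin, at the plate's centre) 50 mm above the table. y runs along its length, z up. The V's point is towards its -x side.
- stitch_a: one of the four weld stitches: a pale silver bar of weld 46 mm long, 10 mm wide, round on top, on the outer edge of the bent bar. Origin: on its crown, at mid length; its y axis runs along the weld, z up. The crown is 14 mm above the plate's underside and 5 mm above the bent bar's top. Stitch a: at the end of the row on the weldment's +y side.
- stitch_b: the same as stitch_a, with the same origin and axes. Stitch b: row a, b, c, d, about 52 mm from one middle to the next (gaps 6 to 8 mm); the row bends by 30 degrees between b and c, whose lines meet at the V's point, 27 mm from the middles of both.
- stitch_c: the same as stitch_a, with the same origin and axes. Stitch c: row a, b, c, d, about 52 mm from one middle to the next (gaps 6 to 8 mm); the row bends by 30 degrees between b and c, whose lines meet at the V's point, 27 mm from the middles of both.
- stitch_d: the same as stitch_a, with the same origin and axes. Stitch d: at the end of the row on the weldment's -y side.
- mag_yellow: yellow magnet button with a steel stub, 26 mm across, 18 mm high, standing loose on the plate (not really held by it) with its middle 45 to 65 mm from the middle of the end stitch at one end of the weld row, beyond it and a little to its side: it marks the end to start from. Origin: centre of its underside.
- mag_blue: the same button in blue, at the other end of the row, where the tracing finishes. Origin: centre of its underside.
- bed (a joint): how far the blue sprung bed under the weldment (130 x 300 mm, rubber-faced) is pushed straight down, in m: 0 up (at rest), 0.015 on its bottom stop. It starts to give at 1 to 5 N and then takes about 0.8 N more per mm; near 13 to 17 N it sits on the stop.
- fixture: fixed dark steel base, 160 x 310 x 20 mm, that carries the bed on four sprung posts. Origin: centre of its underside on the table; y along its length.
- hammer: hammer lying on the table at the robot's side of the fixture, 240 mm long, along its own x: a bystander.
- square_magnet: red and steel block magnet, 75 x 75 x 20 mm, on the table beyond the fixture: a bystander. Origin: centre of its underside.
- rod_box: pale box of welding rods, 55 x 240 x 30 mm, on the table beyond the fixture: a bystander. Origin: centre of its underside.
- spray_can: spray can, 60 mm across, 150 mm high, on the table at the left: a bystander. Origin: centre of its underside.
- drink_cup: paper drink cup, 88 mm across, 116 mm high, with a straw, at the far right: a bystander. Origin: centre of its underside.
- safety_glasses: amber safety glasses, 130 mm wide, 46 mm high, at the far left: bystander. Origin: under the middle of the lenses.

How it is judged:
By the outcome, as a careful person would: the job done as asked, in the order asked, and still so for the second after the job is handed in, while the arm keeps its last pose, push and grip.
It also fails if it takes over 42 s, if anything falls off the work surface, if the arm or the gripper's body presses on something with over 40 N, if the wrist force passes 120 N, or if a joint passes its speed limit or range.

## Robot

A 6-joint arm with a two-finger parallel gripper is mounted at the origin on the work surface. World frame = base frame: x ahead of the robot, y to its left, z up, the work surface at z = 0. Lengths are in m, angles in degrees, forces in N, time in s.
With the tool pointing down it reaches from about 0.3 to 0.75 m from the base axis. Payload 8.5 kg.
Tool frame: the origin (TCP) lies on the centre line of the jaws, within the pads' length; the fingertips stand 17 mm ahead of it and the grasp point (between the pads) lies 2 mm behind it (bot.nose_length is the z of the fingertips in the tool frame, in m); z points along the fingers, y is the line along which they close (so a half turn about z gives the same grasp; the last joint's range is limited). The gripper opens to 88 mm and grips with 3 to 60 N. Pads are 18 mm wide; open, the fingers measure 123 mm over their backs; the gripper's body (75 mm by 187 mm) begins 45 mm behind the grasp point.
Start: joints at [54.127, 21.807, 74.336, -0, 83.858, -12.336], TCP at [0.22, 0.504, 0.256] pointing down, gripper open.
Joint ranges: [-178.18, 178.18], [-50.72, 133.34], [12.68, 142.11], [-81.47, 261.47], [9.98, 163.14], [-165.26, 165.26]. Speed limits (degrees/s): [136.94, 136.94, 180, 180, 180, 180].

## Interface

Orientations are given as [roll, pitch, yaw] about the fixed x, y, z axes, in that order (R = Rz(yaw) Ry(pitch) Rx(roll)).
In Python, from workcell import bot gives the robot as it stands. Calls block until the motion is done:
- bot.movep(position, orientation): joint-space move of the TCP to a pose.
- bot.move_linear(position, max_speed=0.15, frame=None, guard=None): straight line of the TCP; frame=None keeps the orientation; max_speed is the mean speed in m/s. With guard (N) it stops when the force on the tool has changed by that much, and returns True; else False.
- bot.set_joints(angles): joint-space move.
- bot.set_gripper(opening, force=None): finger opening in m; force is the grip in N (None keeps the last); returns when the fingers have stopped.
- bot.pause(seconds).
- bot.ik(position, orientation): joint angles nearest the present ones, or None.
- bot.read_state(): the state.
- bot.grab_frame(name): name is "scene" or "top" or "wrist"; returns (picture, depth): 480x640x3 uint8, red, green, blue; 480x640 float32, m along the optical axis (not along the pixel's ray), 0 where there is no reading.
- bot.camera_model(name): a dict with "fx", "fy", "cx", "cy" (pixels), "extrinsics" (4x4, takes a point from camera to world coordinates); the wrist camera has in their place "hand_eye" (4x4, takes a point from camera to tool coordinates, whose origin is the TCP and whose axes are the flange's). Camera axes: x right, y down, z forward; pixel columns grow to the right and rows downward; lengths in m; the calibration is good to about 2 mm. The wrist camera is an equidistant fisheye: a pixel r from the principal point sees the ray r / f radians off the axis. A picture is of the moment at which its call begins: read the wrist's pose just before it. camera_model takes no time and is no camera call.
A pose or a line that the arm cannot do raises bot.IKError and nothing moves.
- bot.sign_off(): hands the job in; it is judged then, once.
The state is a dict: "clock": time; "joint_positions": joint angles; "joint_velocities": joint speeds; "effort": joint torques, N m; "position": TCP position; "eef_rot": TCP orientation; "wrist_force": force on the tool from outside, world axes, zero at the start; "wrist_torque": the same for the moment, N m; "gripper_width": finger opening in m; "gripper_force": force on a finger pad.
Only numpy, scipy, OpenCV 4.12 (cv2) and the standard library are available. Lean on these libraries where they do the work, as an engineer would, in place of code of your own. Each camera call takes 0.05 s, during which the arm holds its last target. There are 200 camera calls.

## Working session

There is one attempt and no reset: what is moved stays moved. The work goes in short steps, each a Python script; the robot and the scene stay as the last script left them, time stands still between calls to the robot, and variables do not carry over. Pictures are saved under pics/ and viewed, at most 10 in all, crops included, and the job is handed in when it is done.

```bash
mkdir -p pics; ls; python3 - <<'E'
from workcell import bot
import cv2,numpy as np
for n in ("top","scene"):
    p,d=bot.grab_frame(n); cv2.imwrite(f"pics/{n}.png",p[:,:,::-1]); np.save(f"{n}_d.npy",d); print(bot.camera_model(n))
s=bot.read_state(); print(s)
E
```

```text
pics
{'fx': 592.1129469683947, 'fy': 592.1129469683947, 'cx': 313.3625589862866, 'cy': 250.464906449385, 'extrinsics': array([[-0.00556726, -0.99440574,  0.10548092,  0.423041  ],
       [-0.99982299,  0.00363956, -0.01845897,  0.02503429],
       [ 0.0179718 , -0.10556501, -0.99424999,  1.31213782],
       [ 0.        ,  0.        ,  0.        ,  1.        ]])}
{'fx': 530.5377306617687, 'fy': 530.5377306617687, 'cx': 326.7071424886056, 'cy': 242.27321699378066, 'extrinsics': array([[ 0.15994254,  0.7190064 , -0.67634916,  1.36124048],
       [ 0.98712382, -0.11804283,  0.10794653, -0.10721375],
       [-0.00222392, -0.68490561, -0.72862841,  0.92490524],
       [ 0.        ,  0.        ,  0.        ,  1.        ]])}
{'clock': 0.1, 'joint_positions': array([ 5.41278397e+01,  2.18380197e+01,  7.43782067e+01, -2.73102132e-03,
        8.38571922e+01, -1.23374104e+01]), 'joint_velocities': array([-0.08787787, -0.12141537, -0.29645962, -0.02393917,  0.04164032,
       -0.04917167]), 'effort': array([ 4.43606157e-03, -4.38649750e+01, -2.24914992e+01,  7.15462980e-02,
        3.41824698e-02, -3.01117484e-05]), 'position': array([0.21951207, 0.50405483, 0.25520413]), 'eef_rot': array([-1.79927697e+02, -1.30349653e-02,  1.56465536e+02]), 'wrist_force': array([-0.98075451, -0.43597431,  0.25032217]), 'wrist_torque': array([-0.0011523 , -0.01985006,  0.00885091]), 'gripper_force': 0.0, 'gripper_width': 0.0881969981424371}
```

View pics/top.png

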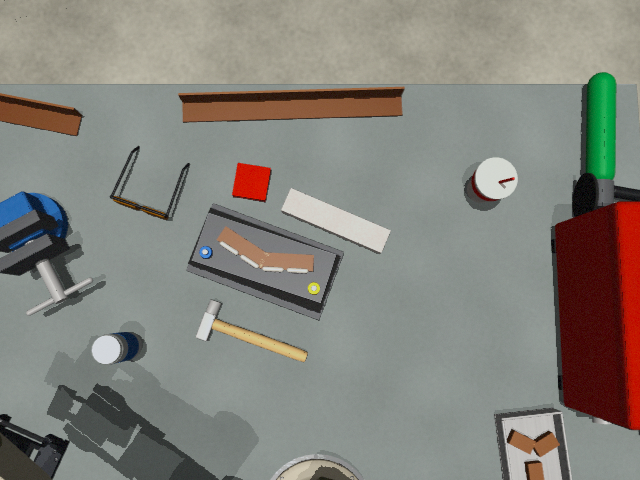

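View pics/scene.png

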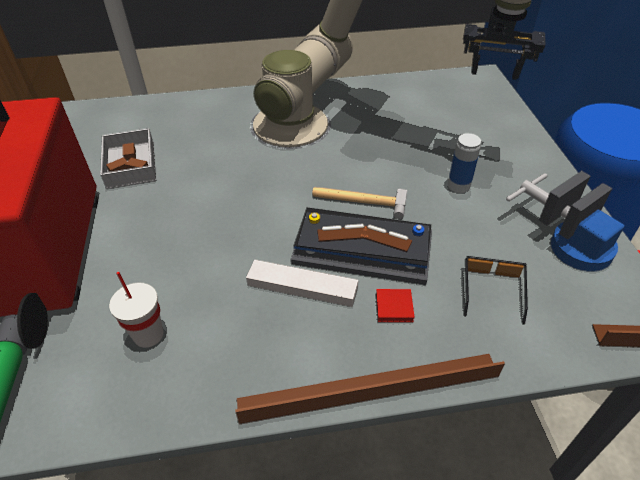

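The top view shows the yellow magnet at about (314,288), at the right end of the row, and the blue one at (206,253), at the left end. The stitches run at about (298,270), (272,268), (249,261) and (229,246). I'll enlarge this for a closer reading.

```bash
python3 - <<'E'
import cv2
p=cv2.imread("pics/top.png")[200:325,180:350]
cv2.imwrite("pics/topc.png",cv2.resize(p,None,fx=4.7,fy=4.7,interpolation=cv2.INTER_CUBIC))
E
```

```text
(no output)
```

View pics/topc.png

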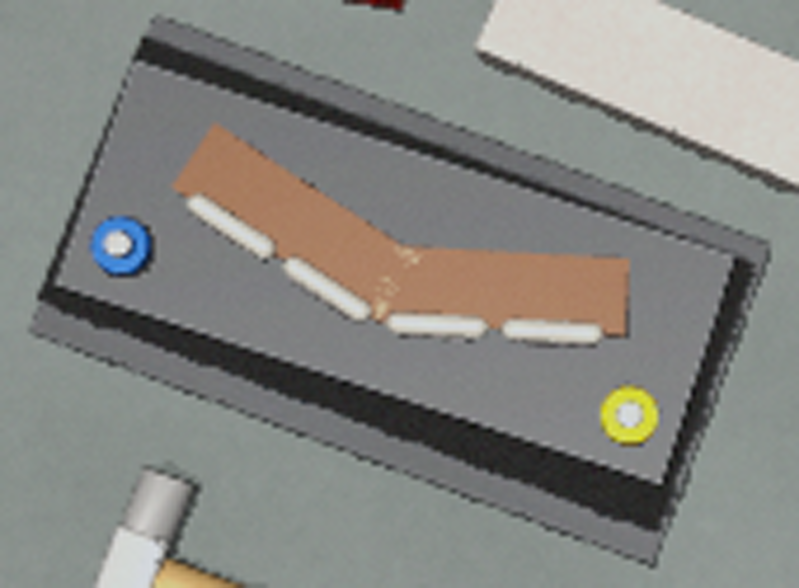

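In the enlarged crop the stitch middles are a (231,226), b (327,288), c (437,326) and d (552,331). The yellow magnet is at (629,414), by d, and the blue one at (120,245), by a. The route is therefore d → c → b → a.

```bash
cat > h.py <<'E'
import numpy as np, cv2, json
from workcell import bot
def px2w(cam,u,v,z):
    m=bot.camera_model(cam);E=m["extrinsics"]
    r=E[:3,:3]@[(u-m["cx"])/m["fx"],(v-m["cy"])/m["fy"],1]
    return E[:3,3]+r*(z-E[2,3])/r[2]
crop={'a':(231,226),'b':(327,288),'c':(437,326),'d':(552,331),'Y':(629,414),'B':(120,245),'V':(380,318)}
top={k:px2w("top",(u+.5)/4.7-.5+180,(v+.5)/4.7-.5+200,.064 if k in 'abcdV' else .072) for k,(u,v) in crop.items()}
E
python3 - <<'E'
from h import *
for k,p in top.items(): print(k,p.round(4))
for i,j in ('dc','cb','ba'): print(i,j,np.linalg.norm(top[i]-top[j]))
r=top['a']-top['d']; yaw=float(np.degrees(np.arctan2(r[1],r[0]))); print("yaw",yaw)
bot.movep([*(top['c'][:2]-[.03,0]),.25],[180,0,yaw])
bot.set_gripper(0.0,10)
bot.pause(.3)
s=bot.read_state(); p,d=bot.grab_frame("wrist")
cv2.imwrite("pics/w.png",p[:,:,::-1]); 
json.dump([list(s["position"]),list(s["eef_rot"])],open("w.json","w"))
m=bot.camera_model("wrist");print(m); print(s["clock"],s["position"],s["eef_rot"],s["wrist_force"],s["gripper_width"],bot.nose_length)
E
```

```text
a [0.562  0.1809 0.064 ]
b [0.5338 0.1376 0.064 ]
c [0.5165 0.0882 0.064 ]
d [0.514  0.0365 0.064 ]
Y [0.4763 0.0023 0.072 ]
B [0.5528 0.2292 0.072 ]
V [0.5202 0.1137 0.064 ]
d c 0.05167526094900291
c b 0.052355530582674434
b a 0.05166678670926906
yaw 71.6105502342769
{'fx': 371.64829954431775, 'fy': 371.64829954431775, 'cx': 327.1303300198568, 'cy': 238.3916998193727, 'hand_eye': array([[-3.70202570e-04, -9.64178103e-01, -2.65255440e-01,
         6.69593707e-02],
       [ 9.99999322e-01, -6.49820211e-04,  9.66389604e-04,
        -5.36405482e-04],
       [-1.10414004e-03, -2.65254902e-01,  9.64177690e-01,
        -1.29256553e-01],
       [ 0.00000000e+00,  0.00000000e+00,  0.00000000e+00,
         1.00000000e+00]])}
3.5 [0.4865119  0.08814524 0.24999578] [-1.79999871e+02 -4.97110541e-04  7.16094045e+01] [ 0.91036145 -0.08248495 -0.7125336 ] 0.0005271082388343128 0.017
```

View pics/w.png

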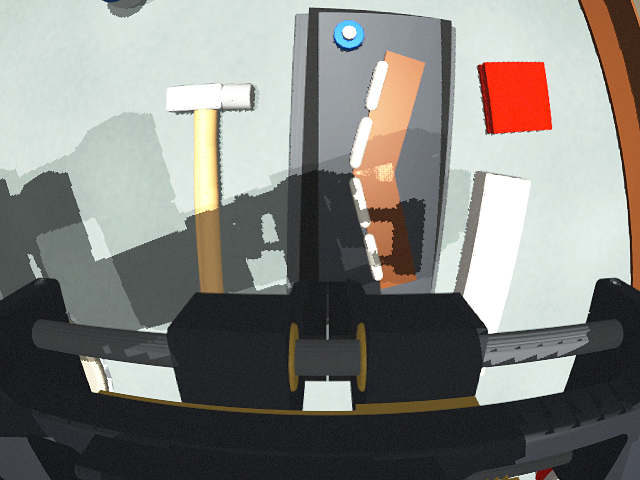

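The wrist view shows all four stitches clear: a (377,85), b (361,142), c (360,201) and d (373,256). I'll cross-check these positions, then make a guarded touch on d.

```bash
cat >> h.py <<'E'
from scipy.spatial.transform import Rotation as Ro
def wpx(u,v,z):
    P,e=json.load(open("w.json"));m=bot.camera_model("wrist");H=m["hand_eye"]
    x=(u-m["cx"])/m["fx"];y=(v-m["cy"])/m["fy"];t=np.hypot(x,y)
    r=np.array([x/t*np.sin(t),y/t*np.sin(t),np.cos(t)])
    R=Ro.from_euler('xyz',e,degrees=True).as_matrix()
    r=R@H[:3,:3]@r;o=np.array(P)+R@H[:3,3]
    return o+r*(z-o[2])/r[2]
wr={k:wpx(u,v,.064) for k,u,v in(('a',377,85),('b',361,142),('c',360,201),('d',373,256))}
st={k:(top[k]+wr[k])/2 for k in 'abcd'}
def fz(n=6):
    f=[]
    for _ in range(n): f.append(bot.read_state()["wrist_force"]); bot.pause(.02)
    return np.mean(f,0)
E
python3 - <<'E'
from h import *
for k in 'abcd': print(k,(wr[k]-top[k]).round(4),st[k].round(4))
if max(np.linalg.norm(wr[k]-top[k]) for k in 'abcd')>.008: raise SystemExit("disagree")
u=(st['d']-st['c'])[:2];u/=np.linalg.norm(u)
s=st['d'][:2]+.012*u
bot.move_linear([*s,.11],.15)
bot.move_linear([*s,.064+.017+.008],.08); bot.pause(.3)
b=fz(10); 
g=bot.move_linear([*s,.064+.017-.006],.01,guard=1.5)
q=bot.read_state(); f=fz(10); json.dump(dict(b=list(b),z=q["position"][2]),open("c.json","w"))
print(g,q["clock"],q["position"],"bias",b,"f",f-b)
E
```

```text
a [-0.0002  0.0019 -0.    ] [0.5619 0.1818 0.064 ]
b [-0.0002  0.0027 -0.    ] [0.5337 0.1389 0.064 ]
c [ 0.001  0.004 -0.   ] [0.517  0.0902 0.064 ]
d [-0.0001  0.0044 -0.    ] [0.514  0.0387 0.064 ]
True 6.4417 [0.5132354  0.02675828 0.08098588] bias [ 0.0448001  -0.08708766  0.0024738 ] f [ 0.36215577 -0.09223717  2.37928948]
```

Touched d at z = 0.0810 m, as predicted, with about 2.4 N. Next I'll press a little further to find where the bed gives.

```bash
python3 - <<'E'
from h import *
c=json.load(open("c.json"));b=np.array(c["b"])
p=bot.read_state()["position"]
for i in range(6):
    p[2]-=.0005; bot.move_linear(p,.01); f=fz()-b; print(bot.read_state()["position"][2].round(5),p[2].round(5),f.round(2))
    if f[2]>5: break
c["zc"]=p[2];json.dump(c,open("c.json","w"));print(bot.read_state()["clock"])
E
```

```text
0.08059 0.08056 [0.19 0.2  2.55]
0.08008 0.08006 [ 0.2  -0.26  3.34]
0.07957 0.07956 [ 0.09 -0.2   3.49]
0.07908 0.07906 [ 0.13 -0.49  3.99]
0.07856 0.07856 [-0.08 -0.29  4.25]
0.07806 0.07806 [-0.13  0.34  4.67]
8.7083
```

The bed gives softly: about 4.7 N at 3 mm down, far from the stop. I'll trace at this height.

```bash
python3 - <<'E'
from h import *
c=json.load(open("c.json"));b=np.array(c["b"]);z=c["zc"]+.0003
S={k:st[k][:2] for k in 'abcd'}
un=lambda v:v/np.linalg.norm(v)
V=((S['c']+.027*un(S['c']-S['d']))+(S['b']+.027*un(S['b']-S['a'])))/2
W=[bot.read_state()["position"][:2],S['d'],S['c'],V,S['b'],S['a']+.004*un(S['a']-S['b'])]
for i in range(5):
    n=max(1,round(np.linalg.norm(W[i+1]-W[i])/.013))
    for k in range(1,n+1):
        q=W[i]+(W[i+1]-W[i])*k/n
        hit=bot.move_linear([*q,z],.03,guard=5); f=bot.read_state()["wrist_force"]-b
        print(i,k,q.round(4),f.round(1),hit)
        if hit or f[2]>9: raise SystemExit("stop")
        if f[2]<1.5: z-=.0007
bot.pause(.2);print(fz(10)-b,bot.read_state()["position"],bot.read_state()["clock"])
p,d=bot.grab_frame("wrist");cv2.imwrite("pics/w2.png",p[:,:,::-1])
p,d=bot.grab_frame("scene");cv2.imwrite("pics/s2.png",cv2.resize(p[180:300,270:450,::-1],None,fx=4.4,fy=4.4,interpolation=cv2.INTER_CUBIC))
E
```

```text
0 1 [0.514  0.0387] [0.6 2.3 4.4] False
1 1 [0.5147 0.0516] [-1.   2.7  3.9] Truestop
```

```bash
python3 - <<'E'
from h import *
c=json.load(open("c.json"));b=np.array(c["b"])
bot.pause(.2);print((fz(10)-b).round(2));s=bot.read_state();print(s["position"],s["eef_rot"],s["clock"])
p,d=bot.grab_frame("wrist");cv2.imwrite("pics/w1.png",p[:,:,::-1])
E
```

```text
[-0.94  3.2   4.39]
[0.51420993 0.04048096 0.07847649] [-1.79957331e+02  2.68599763e-02  7.16097550e+01] 9.8583
```

View pics/w1.png

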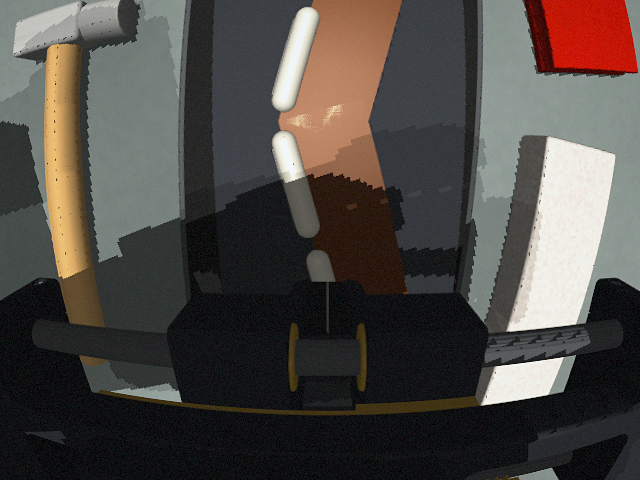

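The wrist view shows the tip on d's inner end, with c from (285,137) to (310,230) and b from (309,14) to (284,104). The guard trip looks like friction reversing, about 3 N either way. I'll check that the piece hasn't shifted, lighten the pressure and continue.

```bash
cp w.json w0.json; cat > go.py <<'E'
from h import *
c=json.load(open("c.json"));b=np.array(c["b"]);z=.0797
s=bot.read_state();S={k:st[k][:2] for k in 'abcd'}
json.dump([list(s["position"]),list(s["eef_rot"])],open("w.json","w"))
sh=[wpx(297,183,.0615)[:2]-wr['c'][:2],wpx(297,58,.0615)[:2]-wr['b'][:2]]
json.dump(json.load(open("w0.json")),open("w.json","w"))
print("shift",np.round(sh,4))
if np.abs(sh).max()>.006: raise SystemExit("moved?")
un=lambda v:v/np.linalg.norm(v)
V=((S['c']+.027*un(S['c']-S['d']))+(S['b']+.027*un(S['b']-S['a'])))/2
bot.move_linear([*s["position"][:2],z],.01);print((fz()-b).round(2))
W=[s["position"][:2],S['c'],V,S['b'],S['a']+.004*un(S['a']-S['b'])]
for i in range(4):
    n=max(1,round(np.linalg.norm(W[i+1]-W[i])/.013))
    for k in range(1,n+1):
        q=W[i]+(W[i+1]-W[i])*k/n
        hit=bot.move_linear([*q,z],.025,guard=9); f=fz(3)-b
        print(i,k,q.round(4),f.round(1),hit)
        if hit or f[2]>8 or np.hypot(*f[:2])>7: raise SystemExit("stop")
        if f[2]<1.5: z-=.0007
bot.pause(.2);s=bot.read_state();print(fz(10)-b,s["position"],s["clock"])
p,d=bot.grab_frame("wrist");cv2.imwrite("pics/w2.png",p[:,:,::-1])
p,d=bot.grab_frame("scene");cv2.imwrite("pics/s2.png",cv2.resize(p[180:300,270:450,::-1],None,fx=4.4,fy=4.4,interpolation=cv2.INTER_CUBIC))
E
python3 go.py
```

```text
shift [[ 0.0007 -0.0009]
 [ 0.0004 -0.0017]]
[-0.49  2.05  3.66]
0 1 [0.5149 0.0529] [0.9 1.5 3.8] False
0 2 [0.5156 0.0653] [0.2 1.  3.4] False
0 3 [0.5163 0.0777] [0.1 1.7 3.3] False
0 4 [0.517  0.0902] [0.4 1.2 4.1] False
1 1 [0.5179 0.1035] [0.3 1.4 3.4] False
1 2 [0.5187 0.1167] [-0.1  0.9  3.1] False
2 1 [0.5262 0.1278] [0.5 0.7 3.1] False
2 2 [0.5337 0.1389] [0.6 0.8 3.5] False
3 1 [0.5413 0.1505] [0.  1.  3.3] False
3 2 [0.5489 0.162 ] [0.  0.5 3.2] False
3 3 [0.5565 0.1736] [0.1 1.4 3.4] False
3 4 [0.5641 0.1851] [0.2 1.  3.4] False
[0.81860033 2.40653826 3.72088361] [0.56430569 0.18540155 0.07983744] 19.2083
```

View pics/s2.png

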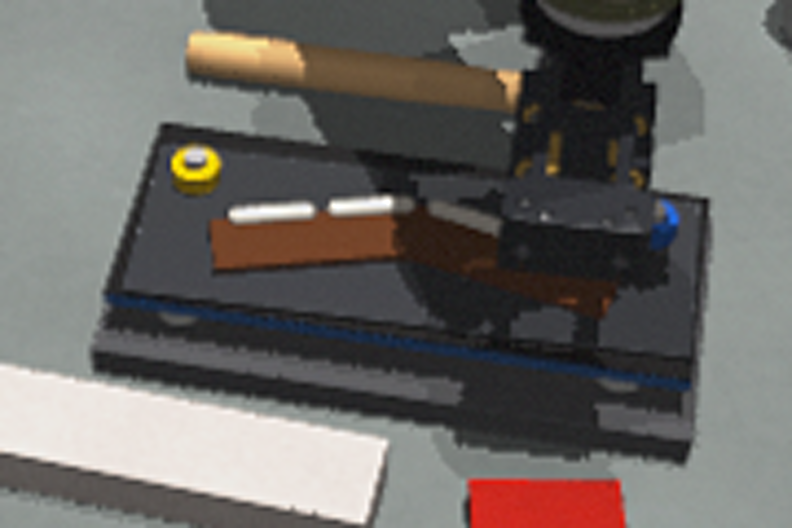

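The scene crop shows the fingertips at stitch a, and the plate, bed and both magnets (yellow at (195,168), blue at (665,222)) in place. The steady contact is about 3.7 N, so I'm handing in.

```bash
python3 -c "
from workcell import bot
print(bot.sign_off())"
```

```text
the job is handed in; nothing more can be done
None
```

I traced the weld from the yellow-magnet end (d, c, b, a) at about 3–5 N, with the bed no more than about 3 mm down, and handed in with the fingertips resting on stitch a at about 3.7 N. One guard stop on d, apparently friction, interrupted the trace without lifting off or any visible shift of the workpiece.

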